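Switch on the table lamp under its splash guard

ROBOT

A 6-joint arm with a two-finger parallel gripper is mounted at the origin on the work surface. World frame = base frame: x ahead of the robot, y to its left, z up, the work surface at z = 0. Lengths are in m, angles in rad, forces in N, time in s.
With the tool pointing down it reaches from about 0.425 to 0.95 m from the base axis. Payload 3.5 kg.
Tool frame: the origin (TCP) lies on the centre line of the jaws, within the pads' length; the fingertips stand 25 mm ahead of it and the grasp point (between the pads) lies 6 mm ahead of it (ctrl.finger_overhang is the distance from the TCP to the fingertips, in m); z points along the fingers, y is the line along which they close (so a half turn about z gives the same grasp; the last joint's range is limited). The gripper opens to 85 mm and grips with 20 to 120 N. Pads are 22 mm wide; open, the fingers measure 114 mm over their backs; the gripper's body (76 mm by 85 mm) begins 54 mm behind the grasp point. The pads swing forward as they close: fully open they stand 13 mm farther back than shut.
Start: joints at [1.157, 0.286, 1.577, -0, 1.279, -0.15], TCP at [0.176, 0.652, 0.256] pointing down, gripper open.
Joint ranges: [-2.77, 2.77], [-0.9, 2.22], [0.21, 2.48], [-1.53, 4.67], [0.24, 2.81], [-2.84, 2.84]. Speed limits (rad/s): [2.79, 2.79, 3.14, 3.14, 3.14, 3.14].

INTERFACE

Orientations are given as a unit quaternion [x, y, z, w].
In Python, from plant import get_state, imaging, job, ctrl gives the robot as it stands.
- The arm moves only by the tool jog_arm, never from a script. Its argument "increments" is a list of rows, each an object of numbers: "dx", "dy", "dz": the shift along the world's x, y, z each as a share of 12 cm, from -1 to 1; "ax", "ay", "az": the turn, a rotation vector about the world's x, y, z each as a share of pi/2 rad, from -1 to 1; "gripper": the gripper command: -1 is shut, 1 is fully open, values between are in proportion. A call has 1 to 10 rows; each row is the pose to reach, as a shift and turn from the pose commanded when the call began; what a row does not reach only later rows make up. A row lasts 1/10 s, in which the tool goes at most 50 mm and 8.59 degrees, less where a joint would pass 70% of its speed; a pose out of reach is approached as far as the arm can. A call with a number of a shift or a turn outside -1 to 1 is refused whole. A call with a gripper value outside its range is refused whole. The fingers move at their own pace and stop on an object; "force" is the grip in N (left out, the last holds). Time passes only in rows, so rows that repeat a pose let the fingers close. It gives the time, the measured TCP pose, the force, the opening and the grip force at its end, in the units of the state.
- get_state(): the state, without advancing time (a new reading comes with each control period).
- imaging.read_camera(name): name is "scene" or "top" or "wrist"; returns a dict with "frame" (384x512x3 uint8, blue, green, red), "depth" (384x512 float32, m along the optical axis (not along the pixel's ray), 0 where there is no reading), "camera_matrix" (3x3 intrinsics, pixels), "extrinsics" (4x4, takes a point from camera to world coordinates); the wrist camera has in their place "mount" (4x4, takes a point from camera to tool coordinates, whose origin is the TCP and whose axes are the flange's). Camera axes: x right, y up, looking along -z (the intrinsics and any distortion apply to the point x, -y, -z); pixel columns grow to the right and rows downward; lengths in m; the calibration is good to about 2 mm. A picture is of the moment at which its call begins: read the wrist's pose just before it.
- job.sign_off(): hands the job in; it is judged then, once.
The state is a dict: "time": time; "qpos": joint angles; "dq": joint speeds; "joint_efforts": joint torques, N m; "eef_pos": TCP position; "tcp_rot": TCP orientation; "contact_force": force on the tool from outside, world axes, zero at the start; "wrist_torque": the same for the moment, N m; "opening": opening from 0.0 (shut) to 1.0 (fully open); "finger_force": force on a finger pad.
Only numpy, scipy, OpenCV 4.12 (cv2) and the standard library are available. Lean on these libraries where they do the work, as an engineer would, in place of code of your own. Each camera call takes 0.05 s, during which the arm holds its last target. There are 200 camera calls.

TASK

Switch on the lamp for the okey table: on the narrow switch box, the one whose guard has a bar handle, lift the hinged splash guard upright or further, flip the toggle beneath it all the way over towards the hinge, then lower the guard until it lies fully shut. Leave the wider double box alone.

Things in the scene. Friction and masses are not known exactly. Their poses are not given: they have to be found in the camera images.
- switch_box: The narrow grey box to operate, fixed to the table left or right of the double box, yaw up to 0.3 rad: 100 x 100 mm, 72 mm high plus guard; open front (-x), 4 mm side (+-y) and back (+x) walls, deck inside at z = 30 mm. Origin: centre of underside; x towards the hinge, z up. The guard's hinge runs along y at x = 50, z = 74.5 mm. Bar handle with guard shut: centre x = -35, y = 0, z = 105 mm.
- guard (a joint): Guard angle: 0 shut (starts 0 to 0.04), grows as the front edge rises and swings back over the hinge; stop at 1.9 rad. White plate 105 (x) x 100 x 5 mm; its steel bar (14 mm diameter, 36 mm long along y, flat ends) is held 28 mm off the plate by an 8 mm post at mid-bar, and turns 90.3 mm from the hinge. Stiff hinge (0.09 N m friction): stays where left; 1 to 2 N at the bar move it.
- toggle (a joint): Angle of the black paddle in switch_box: 7 mm thick, 20 wide (y), 36 long, pivot along y at x = 0, y = 0, z = 30 mm. 0 = off, leaning 0.5 rad to the open front (tip x = -17, z = 62 mm); 1.0 rad = on, leaning 0.5 rad to the hinge (tip x = +17), against a stop. Starts at 0 to 0.1. Stays where left (0.05 N m friction, 1 to 3 N to push).
- socket_box: The wider double box, a bystander of the same build and material but 150 mm wide (y), with a round knob on its flap and two toggles beneath. Origin: centre of its underside, axes as for switch_box. Must not be pushed. A salt shaker 42 mm wide and 50 mm high stands between the two boxes.
Things that resemble listed ones, but are neither listed nor needed, are in the scene too. What is shaped like the switch_box but pink or turquoise is not meant.

How it is judged:
On the way, in this order (a step that is already met when the one before it is completed fails the run):
1. the guard is lifted (more than 1.2 rad) with the toggle still off (below 0.3 rad) (value of joint guard above 1.2 rad and value of joint toggle below 0.3 rad), for 0.2 s.
2. the toggle is flipped on (past 0.75 rad) while the guard is open (more than 1.0 rad) (value of joint toggle above 0.75 rad and value of joint guard above 1 rad), for 0.2 s.
At the end, for the whole second after the job is handed in: The toggle of the narrow box is on (past 0.75 rad of 1.0), its guard is shut (below 0.15 rad) and at rest (value of joint guard below 0.15 rad and value of joint toggle above 0.75 rad and velocity of joint guard between -0.05 and 0.05 rad/s); the robot touches nothing.
It fails at once if the robot pushes on the wider double box (more than 4 N) (contact force between any of the fingers, the arm and socket_box above 4 N).
It also fails if it takes over 64 s, if anything falls off the work surface, if the arm or the gripper's body presses on something with over 40 N, if the wrist force passes 120 N, or if a joint passes its speed limit or range.

## Working session

There is one attempt and no reset: what is moved stays moved. The work goes in short steps, Python scripts to look and compute and a tool call to move; the robot and the scene stay as the last step left them, time stands still between calls to the robot, and variables do not carry over. Pictures are saved under pics/ and viewed, at most 10 in all, crops included, and the job is handed in when it is done.

Besides the shell and the picture viewer there is one more tool, called after ">>>" as name([rows], argument=value, ...), one row to a line, values as JSON. jog_arm: Moves the arm, as the interface text tells. Shift numbers are shares of 12 cm and turn numbers shares of pi/2 rad, none past 1 either way. Its arguments: {"type":"object","properties":{"increments":{"type":"array"},"force":{"type":"number"}},"required":["increments"]}

```bash
mkdir -p pics; ls
cat > h.py <<'E'
import numpy as np, cv2
from plant import get_state, imaging, job, ctrl
from scipy.spatial.transform import Rotation as R
def cloud(name):
    s=get_state(); c=imaging.read_camera(name); d=c["depth"]; K=np.array(c["camera_matrix"])
    v,u=np.mgrid[:d.shape[0],:d.shape[1]]
    P=np.stack([(u-K[0,2])/K[0,0]*d,-(v-K[1,2])/K[1,1]*d,-d],-1)
    if "extrinsics" in c: T=np.array(c["extrinsics"])
    else:
        T=np.eye(4); T[:3,:3]=R.from_quat(s["tcp_rot"]).as_matrix(); T[:3,3]=s["eef_pos"]; T=T@np.array(c["mount"])
    W=P@T[:3,:3].T+T[:3,3]; W[d==0]=np.nan
    return c["frame"],W,c,T
E
python3 - <<'E'
from h import *
for n in("scene","top"):
    f,W,c,T=cloud(n); cv2.imwrite(f"pics/{n}0.png",f); np.save(f"{n}0.npy",W)
    print(n,T[:3,3].round(2),[k for k in c], c.get("distortion"))
print(get_state())
E
```

```text
pics
scene [ 1.17 -0.22  0.88] ['frame', 'depth', 'camera_matrix', 'extrinsics'] None
top [0.34 0.1  1.23] ['frame', 'depth', 'camera_matrix', 'extrinsics'] None
{'time': 0.1, 'qpos': array([ 1.15699234e+00,  2.87110059e-01,  1.57800203e+00, -2.03344605e-05,
        1.27858708e+00, -1.50020095e-01]), 'dq': array([-0.00121163, -0.00191193, -0.00081138,  0.00167315,  0.00112745,
       -0.00062829]), 'joint_efforts': array([ 6.49450212e-04, -4.07294190e+01, -2.93698937e+01, -1.36807571e-04,
        3.40931030e-03, -5.89791416e-07]), 'eef_pos': array([0.1757711 , 0.65116747, 0.25507891]), 'tcp_rot': array([ 1.31506904e-01,  9.91314695e-01, -1.01438801e-03, -2.83659593e-04]), 'contact_force': array([0.02627679, 0.30926282, 0.14612958]), 'wrist_torque': array([ 0.02108079,  0.06220151, -0.02501591]), 'finger_force': 0.0, 'opening': 0.9987123913744702}
```

View pics/top0.png

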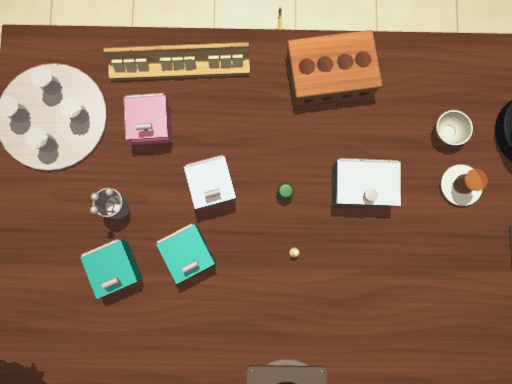

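View pics/scene0.png

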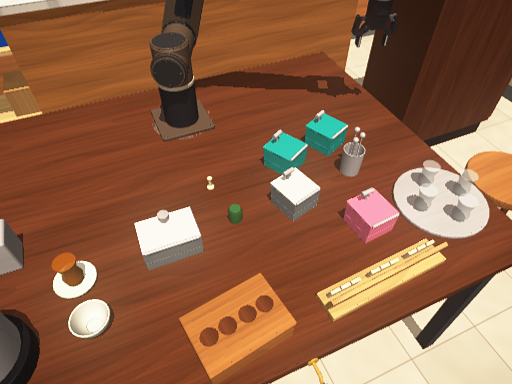

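The top view shows the narrow white box at (210,183) with its bar at (212,195), hinge side up (+x). A turquoise box stands in front of it at (186,254), and the double box is at (368,182).

Run:
```python
from h import *
W=np.load("top0.npy"); f=cv2.imread("pics/top0.png")
m=np.zeros(W.shape[:2],bool); m[150:215,178:242]=1
m&=(f.min(2)>110)&(abs(W[...,2]-0.078)<0.008)
P=W[m]; print(m.sum(),P.mean(0))
r=cv2.minAreaRect((P[:,:2]*1000).astype(np.float32)); print(r)
b=np.zeros(W.shape[:2],bool); b[180:205,198:228]=1; b&=(W[...,2]>0.1)&(W[...,2]<.12)
B=W[b]; print(b.sum(),B.mean(0),B[:,2].max())
print(cv2.minAreaRect((B[:,:2]*1000).astype(np.float32)))
# neighbours heights
for n,(u,v) in dict(turq=(186,245),turqh=(190,267),shaker=(286,190),dbl=(350,182),mug=(110,205)).items(): print(n,W[v,u])
# shell of turquoise 
m=(f[...,1]>120)&(f[...,2]<90)&(W[...,2]>.06); m[:,:150]=0; print(cv2.boxPoints(cv2.minAreaRect((W[m][:,:2]*1000).astype(np.float32))))
```

```text
1797 [0.52764137 0.18997688 0.07886482]
((526.760986328125, 189.59080505371094), (108.92910766601562, 99.93614196777344), 15.864739418029785)
95 [0.49406533 0.1799968  0.11345714] 0.1187869603695253
((494.5173034667969, 180.29075622558594), (13.82944107055664, 35.803627014160156), 15.079795837402344)
turq [0.37658562 0.24022216 0.07705143]
turqh [0.32662616 0.22558099 0.11267302]
shaker [0.51324396 0.00654215 0.04810755]
dbl [ 0.53000569 -0.14196194  0.07946203]
mug [0.47559347 0.44114818 0.00182845]
[[287.15787 261.0739 ]
 [334.7972  172.94574]
 [424.16092 221.25299]
 [376.52158 309.38116]]
```

>>> jog_arm([
  {"dx": 0.66,"dy": -0.98,"az": 0.34,"gripper": 0.4},
  {"dx": 0.66,"dy": -0.98,"az": 0.34,"gripper": 0.4},
  {"dx": 0.66,"dy": -0.98,"az": 0.34,"gripper": 0.4},
  {"dx": 0.66,"dy": -0.98,"az": 0.34,"gripper": 0.4},
], force=30)

```text
$.increments[0]: bad value
```

>>> jog_arm([
  {"dx": 0.66,"dy": -0.98,"gripper": 0.4},
  {"dx": 0.66,"dy": -0.98,"gripper": 0.4},
  {"dx": 0.66,"dy": -0.98,"gripper": 0.4},
  {"dx": 0.66,"dy": -0.98,"gripper": 0.4},
])

```text
$.increments[0]: bad value
```

>>> jog_arm([
  {"dx": 0.66,"dy": -0.98,"gripper": 0.4},
  {"dx": 0.66,"dy": -0.98,"gripper": 0.4},
  {"dx": 0.66,"dy": -0.98,"gripper": 0.4},
  {"dx": 0.66,"dy": -0.98,"gripper": 0.4},
])

```text
$.increments[0]: bad value
```

>>> jog_arm([
  {"dx": 0.66,"dy": -0.98,"gripper": 0.4},
  {"dx": 0.66,"dy": -0.98,"gripper": 0.4},
  {"dx": 0.66,"dy": -0.98,"gripper": 0.4},
  {"dx": 0.66,"dy": -0.98,"gripper": 0.4},
  {"dx": 0.66,"dy": -0.98,"gripper": 0.4},
])

```text
$.increments[0]: bad value
```

Rows probably need all the fields.

>>> jog_arm([
  {"dx": 0.66,"dy": -0.98,"dz": 0,"ax": 0,"ay": 0,"az": 0.34,"gripper": 0.4},
  {"dx": 0.66,"dy": -0.98,"dz": 0,"ax": 0,"ay": 0,"az": 0.34,"gripper": 0.4},
  {"dx": 0.66,"dy": -0.98,"dz": 0,"ax": 0,"ay": 0,"az": 0.34,"gripper": 0.4},
  {"dx": 0.66,"dy": -0.98,"dz": 0,"ax": 0,"ay": 0,"az": 0.34,"gripper": 0.4},
], force=30)

```text
time: 0.5
eef_pos: [0.2573, 0.5305, 0.2554]
tcp_rot: [-0.135, 0.991, -0.001, -0.0]
contact_force: [-0.2, 0.5, -0.6]
opening: 0.701
finger_force: 0.0
```

>>> jog_arm([
  {"dx": 0.66,"dy": -0.98,"dz": 0,"ax": 0,"ay": 0,"az": 0,"gripper": 0.4},
  {"dx": 0.66,"dy": -0.98,"dz": 0,"ax": 0,"ay": 0,"az": 0,"gripper": 0.4},
  {"dx": 0.66,"dy": -0.98,"dz": 0,"ax": 0,"ay": 0,"az": 0,"gripper": 0.4},
  {"dx": 0.66,"dy": -0.98,"dz": 0,"ax": 0,"ay": 0,"az": 0,"gripper": 0.4},
])

```text
time: 0.9
eef_pos: [0.3364, 0.4131, 0.2558]
tcp_rot: [-0.132, 0.991, -0.001, -0.0]
contact_force: [-0.5, 1.2, 0.3]
opening: 0.705
finger_force: 0.0
```

>>> jog_arm([
  {"dx": 0.66,"dy": -0.98,"dz": 0,"ax": 0,"ay": 0,"az": 0,"gripper": 0.4},
  {"dx": 0.66,"dy": -0.98,"dz": 0,"ax": 0,"ay": 0,"az": 0,"gripper": 0.4},
  {"dx": 0.66,"dy": -0.98,"dz": 0,"ax": 0,"ay": 0,"az": 0,"gripper": 0.4},
  {"dx": 0.66,"dy": -0.98,"dz": 0,"ax": 0,"ay": 0,"az": 0,"gripper": 0.4},
  {"dx": 0.66,"dy": -0.98,"dz": 0,"ax": 0,"ay": 0,"az": 0,"gripper": 0.4},
  {"dx": 0.66,"dy": -0.98,"dz": 0,"ax": 0,"ay": 0,"az": 0,"gripper": 0.4},
])

```text
time: 1.5
eef_pos: [0.4129, 0.2997, 0.2561]
tcp_rot: [-0.135, 0.991, 0.0, -0.0]
contact_force: [0.1, 0.7, 0.4]
opening: 0.704
finger_force: 0.0
```

Run:
```python
from h import *
f,W,c,T=cloud("wrist"); cv2.imwrite("pics/wr1.png",f); np.save("wr1.npy",W); print(T.round(3)); print(get_state()["eef_pos"])
```

```text
[[-0.267 -0.925 -0.271  0.344]
 [ 0.964 -0.256 -0.076  0.281]
 [ 0.001 -0.281  0.96   0.373]
 [ 0.     0.     0.     1.   ]]
[0.41278456 0.29986625 0.25609354]
```

View pics/wr1.png

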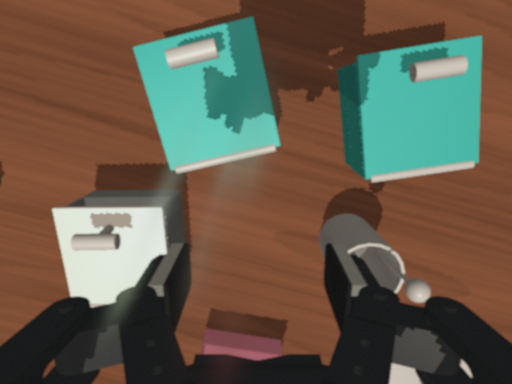

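The wrist view shows the white box at the lower left, its bar at (95,242) aligned with the jaw line. I'll refine the bar position from this picture.

Run:
```python
from h import *
W=np.load("wr1.npy")
b=np.zeros(W.shape[:2],bool); b[220:265,60:130]=1; b&=(W[...,2]>0.1)&(W[...,2]<.12)
B=W[b]; print(b.sum(),B.mean(0),B[:,2].max(),cv2.minAreaRect((B[:,:2]*1000).astype(np.float32)))
m=np.zeros(W.shape[:2],bool); m[205:305,50:165]=1; m&=(abs(W[...,2]-0.078)<0.008)
print(cv2.minAreaRect((W[m][:,:2]*1000).astype(np.float32)),np.median(W[m][:,2]))
```

```text
792 [0.49321736 0.18305861 0.11193734] 0.11600496010215228 ((494.9108581542969, 181.68930053710938), (13.887006759643555, 37.30246353149414), 13.996664047241211)
((524.8885498046875, 189.91419982910156), (103.72220611572266, 100.46560668945312), 15.955842971801758) 0.07857097787207387
```

>>> jog_arm([
  {"dx": 0.68,"dy": -0.99,"dz": -0.4,"ax": 0,"ay": 0,"az": 0,"gripper": 0.4},
  {"dx": 0.68,"dy": -0.99,"dz": -0.4,"ax": 0,"ay": 0,"az": 0,"gripper": 0.4},
  {"dx": 0.68,"dy": -0.99,"dz": -0.4,"ax": 0,"ay": 0,"az": 0,"gripper": 0.4},
  {"dx": 0.68,"dy": -0.99,"dz": -0.4,"ax": 0,"ay": 0,"az": 0,"gripper": 0.4},
  {"dx": 0.68,"dy": -0.99,"dz": -0.4,"ax": 0,"ay": 0,"az": 0,"gripper": 0.4},
  {"dx": 0.68,"dy": -0.99,"dz": -0.4,"ax": 0,"ay": 0,"az": 0,"gripper": 0.4},
])

```text
time: 2.15
eef_pos: [0.4947, 0.1815, 0.2087]
tcp_rot: [-0.136, 0.991, 0.0, 0.0]
contact_force: [0.2, 0.6, -0.4]
opening: 0.702
finger_force: 0.0
```

>>> jog_arm([
  {"dx": 0,"dy": 0,"dz": -0.3,"ax": 0,"ay": 0,"az": 0,"gripper": 0.4},
  {"dx": 0,"dy": 0,"dz": -0.6,"ax": 0,"ay": 0,"az": 0,"gripper": 0.4},
  {"dx": 0,"dy": 0,"dz": -0.8,"ax": 0,"ay": 0,"az": 0,"gripper": 0.4},
  {"dx": 0,"dy": 0,"dz": -0.8,"ax": 0,"ay": 0,"az": 0,"gripper": 0.4},
  {"dx": 0,"dy": 0,"dz": -0.8,"ax": 0,"ay": 0,"az": 0,"gripper": 0.4},
])

```text
time: 2.65
eef_pos: [0.4951, 0.1814, 0.1132]
tcp_rot: [-0.136, 0.991, 0.0, 0.0]
contact_force: [-0.5, -0.3, 1.4]
opening: 0.701
finger_force: 0.0
```

Run:
```python
from h import *
f,W,c,T=cloud("wrist"); cv2.imwrite("pics/wr2.png",f); s=get_state(); print(s["eef_pos"],s["contact_force"])
```

```text
[0.49598933 0.18125775 0.11424031] [ 0.52283392 -0.33823571  0.43845679]
```

View pics/wr2.png

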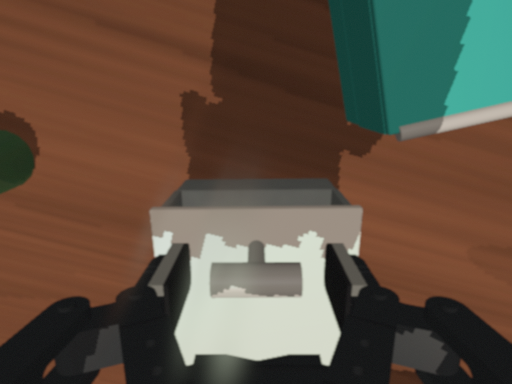

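The jaws straddle the bar (256,280), centred. I'll grip it and work out the arc.

>>> jog_arm([
  {"dx": 0,"dy": 0,"dz": 0,"ax": 0,"ay": 0,"az": 0,"gripper": -1},
  {"dx": 0,"dy": 0,"dz": 0,"ax": 0,"ay": 0,"az": 0,"gripper": -1},
  {"dx": 0,"dy": 0,"dz": 0,"ax": 0,"ay": 0,"az": 0,"gripper": -1},
  {"dx": 0,"dy": 0,"dz": 0,"ax": 0,"ay": 0,"az": 0,"gripper": -1},
  {"dx": 0,"dy": 0,"dz": 0,"ax": 0,"ay": 0,"az": 0,"gripper": -1},
], force=25)

```text
time: 3.2
eef_pos: [0.4956, 0.1808, 0.113]
tcp_rot: [-0.135, 0.991, 0.001, 0.001]
contact_force: [-0.7, 5.9, 1.2]
opening: 0.414
finger_force: 27.1
```

Run:
```python
import numpy as np
y=np.radians(15.5); f0=np.arctan2(30.5,-85)
p=lambda t:90.3*np.array([np.cos(f0-t)*np.cos(y),np.cos(f0-t)*np.sin(y),np.sin(f0-t)])
for a,ts in((0,np.arange(.15,.91,.15)),(.9,np.arange(1.05,1.76,.14))):
    for t in ts: print(round(t,2),((p(t)-p(a))/120).round(3))
```

```text
0.15 [0.044 0.012 0.103]
0.3 [0.103 0.029 0.198]
0.45 [0.174 0.048 0.283]
0.6 [0.257 0.071 0.356]
0.75 [0.35  0.097 0.415]
0.9 [0.45  0.125 0.459]
1.05 [0.105 0.029 0.028]
1.19 [0.206 0.057 0.039]
1.33 [0.307 0.085 0.036]
1.47 [0.407 0.113 0.017]
1.61 [ 0.504  0.14  -0.015]
1.75 [ 0.595  0.165 -0.061]
```

>>> jog_arm([
  {"dx": 0.04,"dy": 0.01,"dz": 0.1,"ax": 0,"ay": 0,"az": 0,"gripper": -1},
  {"dx": 0.1,"dy": 0.03,"dz": 0.2,"ax": 0,"ay": 0,"az": 0,"gripper": -1},
  {"dx": 0.17,"dy": 0.05,"dz": 0.28,"ax": 0,"ay": 0,"az": 0,"gripper": -1},
  {"dx": 0.26,"dy": 0.07,"dz": 0.36,"ax": 0,"ay": 0,"az": 0,"gripper": -1},
  {"dx": 0.35,"dy": 0.1,"dz": 0.415,"ax": 0,"ay": 0,"az": 0,"gripper": -1},
  {"dx": 0.45,"dy": 0.125,"dz": 0.46,"ax": 0,"ay": 0,"az": 0,"gripper": -1},
  {"dx": 0.45,"dy": 0.125,"dz": 0.46,"ax": 0,"ay": 0,"az": 0,"gripper": -1},
])

```text
time: 3.9
eef_pos: [0.5494, 0.1963, 0.1679]
tcp_rot: [-0.134, 0.991, 0.001, -0.001]
contact_force: [-2.5, 4.7, 0.1]
opening: 0.412
finger_force: 27.6
```

>>> jog_arm([
  {"dx": 0.105,"dy": 0.03,"dz": 0.03,"ax": 0,"ay": 0,"az": 0,"gripper": -1},
  {"dx": 0.205,"dy": 0.055,"dz": 0.04,"ax": 0,"ay": 0,"az": 0,"gripper": -1},
  {"dx": 0.305,"dy": 0.085,"dz": 0.035,"ax": 0,"ay": 0,"az": 0,"gripper": -1},
  {"dx": 0.405,"dy": 0.115,"dz": 0.015,"ax": 0,"ay": 0,"az": 0,"gripper": -1},
  {"dx": 0.505,"dy": 0.14,"dz": -0.015,"ax": 0,"ay": 0,"az": 0,"gripper": -1},
  {"dx": 0.595,"dy": 0.165,"dz": -0.06,"ax": 0,"ay": 0,"az": 0,"gripper": -1},
  {"dx": 0.595,"dy": 0.165,"dz": -0.06,"ax": 0,"ay": 0,"az": 0,"gripper": -1},
  {"dx": 0.595,"dy": 0.165,"dz": -0.06,"ax": 0,"ay": 0,"az": 0,"gripper": -1},
])

```text
time: 4.7
eef_pos: [0.6211, 0.2169, 0.1616]
tcp_rot: [-0.134, 0.991, 0.002, 0.0]
contact_force: [-1.9, 7.3, 1.3]
opening: 0.415
finger_force: 27.3
```

>>> jog_arm([
  {"dx": 0,"dy": 0,"dz": 0,"ax": 0,"ay": 0,"az": 0,"gripper": 0.4},
  {"dx": 0,"dy": 0,"dz": 0,"ax": 0,"ay": 0,"az": 0,"gripper": 0.4},
  {"dx": 0,"dy": 0,"dz": 0,"ax": 0,"ay": 0,"az": 0,"gripper": 0.4},
  {"dx": 0,"dy": 0,"dz": 0.4,"ax": 0,"ay": 0,"az": 0,"gripper": 0.4},
  {"dx": 0,"dy": 0,"dz": 0.8,"ax": 0,"ay": 0,"az": 0,"gripper": 0.4},
  {"dx": 0,"dy": 0,"dz": 0.8,"ax": 0,"ay": 0,"az": 0,"gripper": 0.4},
  {"dx": 0,"dy": 0,"dz": 0.8,"ax": 0,"ay": 0,"az": 0,"gripper": 0.4},
])

```text
time: 5.4
eef_pos: [0.6218, 0.2144, 0.2591]
tcp_rot: [-0.134, 0.991, -0.0, 0.003]
contact_force: [-0.9, -0.8, -0.7]
opening: 0.702
finger_force: 0.0
```

>>> jog_arm([
  {"dx": -0.4,"dy": -0.11,"dz": 0,"ax": 0,"ay": 0,"az": 0,"gripper": -1},
  {"dx": -0.8,"dy": -0.21,"dz": 0,"ax": 0,"ay": 0,"az": 0,"gripper": -1},
  {"dx": -1,"dy": -0.27,"dz": 0,"ax": 0,"ay": 0,"az": 0,"gripper": -1},
  {"dx": -1,"dy": -0.27,"dz": 0,"ax": 0,"ay": 0,"az": 0,"gripper": -1},
  {"dx": -1,"dy": -0.27,"dz": 0,"ax": 0,"ay": 0,"az": 0,"gripper": -1},
  {"dx": -1,"dy": -0.27,"dz": 0,"ax": 0,"ay": 0,"az": 0,"gripper": -1},
])

```text
time: 6.0
eef_pos: [0.5012, 0.1824, 0.2559]
tcp_rot: [-0.135, 0.991, -0.0, -0.0]
contact_force: [0.4, 0.7, 0.0]
opening: 0.001
finger_force: 0.0
```

Run:
```python
from h import *
f,W,c,T=cloud("wrist"); s=get_state(); print(s["eef_pos"]); np.save("wr3.npy",W)
f2,W2,_,_=cloud("scene"); np.save("sc3.npy",W2)
cv2.imwrite("pics/both3.png",np.hstack([f[:,:],cv2.resize(f2[130:290,220:420],None,fx=1.44,fy=2.4)])[:,:800])
```

```text
[0.5014123  0.18242111 0.25599603]
```

View pics/both3.png

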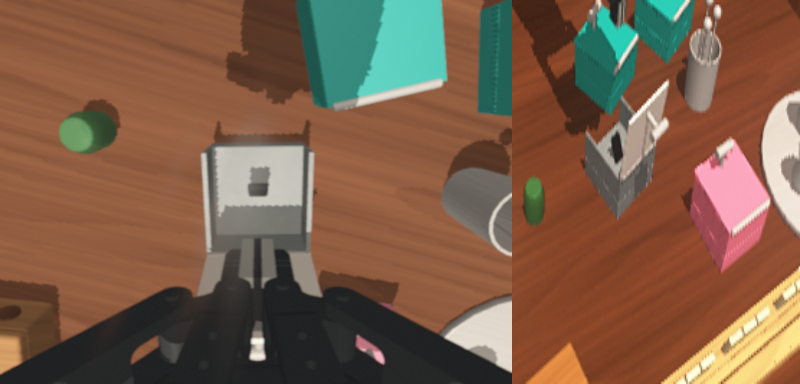

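The guard is upright and leaning back. The paddle is at (258,183) in the wrist image, still off.

Run:
```python
from h import *
W=np.load("wr3.npy"); o=np.array([.5285,.1905]); y=np.radians(15.5); ex=np.array([np.cos(y),np.sin(y)]); ey=np.array([-ex[1],ex[0]])
r=W[150:215,225:295].reshape(-1,3); r=r[(r[:,2]>.045)&(r[:,2]<.075)]
q=np.c_[(r[:,:2]-o)@ex,(r[:,:2]-o)@ey,r[:,2]]*1000
print(len(q),q.min(0),q.max(0),np.median(q[q[:,2]>57],0))
t=.256
for xb in(-45,-4): print(xb,o+ex*xb/1000)
```

```text
224 [-19.00435739  -9.410925    45.594679  ] [-4.86518983 10.35226545 63.62948302] [-15.71196125   0.45476912  61.07469871]
-45 [0.48513663 0.17847427]
-4 [0.52464548 0.18943105]
```

>>> jog_arm([
  {"dx": -0.14,"dy": -0.04,"dz": 0,"ax": 0,"ay": 0,"az": 0,"gripper": -1},
  {"dx": -0.14,"dy": -0.04,"dz": -0.4,"ax": 0,"ay": 0,"az": 0,"gripper": -1},
  {"dx": -0.14,"dy": -0.04,"dz": -0.8,"ax": 0,"ay": 0,"az": 0,"gripper": -1},
  {"dx": -0.14,"dy": -0.04,"dz": -1,"ax": 0,"ay": 0,"az": 0,"gripper": -1},
  {"dx": -0.14,"dy": -0.04,"dz": -1,"ax": 0,"ay": 0,"az": 0,"gripper": -1},
])

```text
time: 6.6
eef_pos: [0.4811, 0.1772, 0.1316]
tcp_rot: [-0.135, 0.991, -0.0, -0.005]
contact_force: [0.0, -0.5, 0.2]
opening: -0.003
finger_force: 0.0
```

>>> jog_arm([
  {"dx": 0,"dy": 0,"dz": -0.25,"ax": 0,"ay": 0,"az": 0,"gripper": -1},
  {"dx": 0,"dy": 0,"dz": -0.53,"ax": 0,"ay": 0,"az": 0,"gripper": -1},
  {"dx": 0,"dy": 0,"dz": -0.53,"ax": 0,"ay": 0,"az": 0,"gripper": -1},
  {"dx": 0,"dy": 0,"dz": -0.53,"ax": 0,"ay": 0,"az": 0,"gripper": -1},
])

```text
time: 7.0
eef_pos: [0.4849, 0.1778, 0.074]
tcp_rot: [-0.135, 0.991, -0.0, 0.001]
contact_force: [0.1, 0.7, 0.7]
opening: -0.002
finger_force: 0.0
```

>>> jog_arm([
  {"dx": 0.08,"dy": 0.02,"dz": 0,"ax": 0,"ay": 0,"az": 0,"gripper": -1},
  {"dx": 0.16,"dy": 0.045,"dz": 0,"ax": 0,"ay": 0,"az": 0,"gripper": -1},
  {"dx": 0.22,"dy": 0.06,"dz": 0,"ax": 0,"ay": 0,"az": 0,"gripper": -1},
  {"dx": 0.27,"dy": 0.075,"dz": 0,"ax": 0,"ay": 0,"az": 0,"gripper": -1},
  {"dx": 0.32,"dy": 0.09,"dz": 0,"ax": 0,"ay": 0,"az": 0,"gripper": -1},
  {"dx": 0.32,"dy": 0.09,"dz": 0,"ax": 0,"ay": 0,"az": 0,"gripper": -1},
  {"dx": 0.32,"dy": 0.09,"dz": 0,"ax": 0,"ay": 0,"az": 0,"gripper": -1},
])

```text
time: 7.7
eef_pos: [0.5226, 0.1886, 0.0726]
tcp_rot: [-0.135, 0.991, 0.0, 0.001]
contact_force: [0.1, 0.6, 0.4]
opening: 0.001
finger_force: 0.0
```

>>> jog_arm([
  {"dx": 0.02,"dy": 0.005,"dz": 0,"ax": 0,"ay": 0,"az": 0,"gripper": -1},
  {"dx": 0.03,"dy": 0.01,"dz": 0,"ax": 0,"ay": 0,"az": 0,"gripper": -1},
  {"dx": 0.03,"dy": 0.01,"dz": 0,"ax": 0,"ay": 0,"az": 0,"gripper": -1},
])

```text
time: 8.0
eef_pos: [0.5245, 0.1892, 0.072]
tcp_rot: [-0.135, 0.991, -0.0, -0.002]
contact_force: [-4.8, -2.9, 0.2]
opening: 0.003
finger_force: 2.3
```

>>> jog_arm([
  {"dx": 0.02,"dy": 0.005,"dz": 0,"ax": 0,"ay": 0,"az": 0,"gripper": -1},
  {"dx": 0.03,"dy": 0.01,"dz": 0,"ax": 0,"ay": 0,"az": 0,"gripper": -1},
  {"dx": 0.03,"dy": 0.01,"dz": 0,"ax": 0,"ay": 0,"az": 0,"gripper": -1},
])

```text
time: 8.3
eef_pos: [0.5251, 0.1895, 0.0718]
tcp_rot: [-0.135, 0.991, -0.001, -0.007]
contact_force: [-12.6, -7.3, 8.3]
opening: -0.002
finger_force: 8.5
```

Against the stop. I'll back off, rise and check.

>>> jog_arm([
  {"dx": -0.2,"dy": -0.06,"dz": 0,"ax": 0,"ay": 0,"az": 0,"gripper": -1},
  {"dx": -0.35,"dy": -0.1,"dz": 0,"ax": 0,"ay": 0,"az": 0,"gripper": -1},
  {"dx": -0.35,"dy": -0.1,"dz": 0.3,"ax": 0,"ay": 0,"az": 0,"gripper": -1},
  {"dx": -0.35,"dy": -0.1,"dz": 0.7,"ax": 0,"ay": 0,"az": 0,"gripper": -1},
  {"dx": -0.35,"dy": -0.1,"dz": 1,"ax": 0,"ay": 0,"az": 0,"gripper": -1},
  {"dx": -0.35,"dy": -0.1,"dz": 1,"ax": 0,"ay": 0,"az": 0,"gripper": -1},
])

```text
time: 8.9
eef_pos: [0.492, 0.1798, 0.2003]
tcp_rot: [-0.135, 0.991, 0.0, 0.008]
contact_force: [0.4, 0.3, 0.9]
opening: -0.002
finger_force: 0.0
```

>>> jog_arm([
  {"dx": 0,"dy": 0,"dz": 0.4,"ax": 0,"ay": 0,"az": 0,"gripper": 0.4},
  {"dx": 0,"dy": 0,"dz": 0.6,"ax": 0,"ay": 0,"az": 0,"gripper": 0.4},
  {"dx": 0,"dy": 0,"dz": 0.6,"ax": 0,"ay": 0,"az": 0,"gripper": 0.4},
  {"dx": 0,"dy": 0,"dz": 0.6,"ax": 0,"ay": 0,"az": 0,"gripper": 0.4},
])

```text
time: 9.3
eef_pos: [0.4876, 0.179, 0.2645]
tcp_rot: [-0.135, 0.991, 0.0, 0.001]
contact_force: [-0.3, 0.6, 0.0]
opening: 0.68
finger_force: 0.0
```

Run:
```python
from h import *
o=np.array([.5285,.1905]); y=np.radians(15.5); ex=np.array([np.cos(y),np.sin(y)]); ey=np.array([-ex[1],ex[0]])
f,W,c,T=cloud("wrist"); print(get_state()["eef_pos"])
f2,W2,_,_=cloud("scene")
B=lambda r:np.c_[(r[:,:2]-o)@ex,(r[:,:2]-o)@ey,r[:,2]]*1000
q=B(W.reshape(-1,3)); q=q[(abs(q[:,1])<14)&(abs(q[:,0])<30)&(q[:,2]>38)&(q[:,2]<75)]
print("paddle",len(q),q.min(0),q.max(0))
for n,w in(("wrist",W),("scene",W2)):
    g=B(w.reshape(-1,3)); g=g[(abs(g[:,1])<55)&(g[:,0]>45)&(g[:,0]<150)&(g[:,2]>85)&(g[:,2]<190)]
    b=g[(abs(g[:,1])<20)&(g[:,0]>80)&(g[:,2]>130)]
    if len(g): print(n,len(g),g[:,2].max(),g[g[:,2]>170].mean(0), "bar",len(b),b.mean(0) if len(b) else 0,b.max(0) if len(b) else 0)
cv2.imwrite("pics/w4.png",f)
```

```text
[0.48694301 0.17884367 0.26322167]
paddle 458 [-0.54748198 -9.2892747  38.08799285] [19.73603861 10.47955467 62.9653858 ]
wrist 10312 180.0098489288408 [ 59.97145922   0.77092493 175.68377344] bar 319 [ 84.17296714   0.82291212 158.66026776] [ 87.04443711  18.89632577 161.8762711 ]
scene 581 182.81621002543415 [ 62.38657712  -1.95373776 177.12018607] bar 78 [ 91.28312871  -2.35267928 160.45660697] [ 97.43488319  19.97678552 165.74611983]
```

View pics/w4.png

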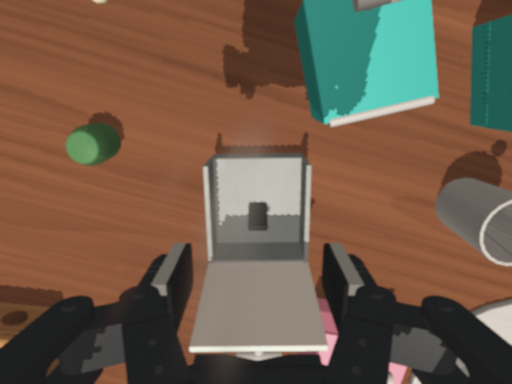

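Toggle is on: the paddle at (258,216) leans to the hinge and its tip reaches x=+20 mm. The guard stands at about 1.7 rad. I'll regrip the bar.

>>> jog_arm([
  {"dx": 0.4,"dy": 0.11,"dz": 0,"ax": 0,"ay": 0,"az": 0,"gripper": 0.4},
  {"dx": 0.8,"dy": 0.22,"dz": 0,"ax": 0,"ay": 0,"az": 0,"gripper": 0.4},
  {"dx": 1,"dy": 0.28,"dz": 0,"ax": 0,"ay": 0,"az": 0,"gripper": 0.4},
  {"dx": 1,"dy": 0.28,"dz": 0,"ax": 0,"ay": 0,"az": 0,"gripper": 0.4},
  {"dx": 1,"dy": 0.28,"dz": 0,"ax": 0,"ay": 0,"az": 0,"gripper": 0.4},
  {"dx": 1,"dy": 0.28,"dz": 0,"ax": 0,"ay": 0,"az": 0,"gripper": 0.4},
])

```text
time: 10.0
eef_pos: [0.6062, 0.2123, 0.2633]
tcp_rot: [-0.135, 0.991, -0.0, -0.001]
contact_force: [-0.7, -1.1, 0.5]
opening: 0.698
finger_force: 0.0
```

>>> jog_arm([
  {"dx": 0.085,"dy": 0.02,"dz": 0,"ax": 0,"ay": 0,"az": 0,"gripper": 0.4},
  {"dx": 0.085,"dy": 0.02,"dz": -0.3,"ax": 0,"ay": 0,"az": 0,"gripper": 0.4},
  {"dx": 0.085,"dy": 0.02,"dz": -0.6,"ax": 0,"ay": 0,"az": 0,"gripper": 0.4},
  {"dx": 0.085,"dy": 0.02,"dz": -0.83,"ax": 0,"ay": 0,"az": 0,"gripper": 0.4},
  {"dx": 0.085,"dy": 0.02,"dz": -0.83,"ax": 0,"ay": 0,"az": 0,"gripper": 0.4},
  {"dx": 0.085,"dy": 0.02,"dz": -0.83,"ax": 0,"ay": 0,"az": 0,"gripper": 0.4},
])

```text
time: 10.6
eef_pos: [0.6177, 0.2149, 0.1656]
tcp_rot: [-0.135, 0.991, 0.0, 0.0]
contact_force: [-0.0, 0.2, 0.8]
opening: 0.7
finger_force: 0.0
```

>>> jog_arm([
  {"dx": 0,"dy": 0,"dz": 0,"ax": 0,"ay": 0,"az": 0,"gripper": -1},
  {"dx": 0,"dy": 0,"dz": 0,"ax": 0,"ay": 0,"az": 0,"gripper": -1},
  {"dx": 0,"dy": 0,"dz": 0,"ax": 0,"ay": 0,"az": 0,"gripper": -1},
  {"dx": 0,"dy": 0,"dz": 0,"ax": 0,"ay": 0,"az": 0,"gripper": -1},
  {"dx": 0,"dy": 0,"dz": 0,"ax": 0,"ay": 0,"az": 0,"gripper": -1},
], force=25)

```text
time: 11.1
eef_pos: [0.6191, 0.2164, 0.1684]
tcp_rot: [-0.135, 0.991, 0.001, 0.003]
contact_force: [0.2, 5.7, 5.5]
opening: 0.415
finger_force: 27.5
```

Run:
```python
import numpy as np
y=np.radians(15.5); f0=np.arctan2(30.5,-85)
p=lambda t:90.3*np.array([np.cos(f0-t)*np.cos(y),np.cos(f0-t)*np.sin(y),np.sin(f0-t)])
for a,ts in((1.71,np.arange(1.57,.8,-.14)),(.87,np.arange(.73,-.02,-.14))):
    for t in ts: print(round(t,2),((p(t)-p(a))/120).round(3))
print(((p(0)-p(.87))/120).round(3))
```

```text
1.57 [-0.093 -0.026  0.042]
1.43 [-0.191 -0.053  0.071]
1.29 [-0.291 -0.081  0.085]
1.15 [-0.393 -0.109  0.084]
1.01 [-0.493 -0.137  0.069]
0.87 [-0.59  -0.164  0.039]
0.73 [-0.092 -0.026 -0.044]
0.59 [-0.178 -0.049 -0.1  ]
0.45 [-0.255 -0.071 -0.168]
0.31 [-0.322 -0.089 -0.247]
0.17 [-0.378 -0.105 -0.335]
0.03 [-0.422 -0.117 -0.43 ]
[-0.43  -0.119 -0.451]
```

>>> jog_arm([
  {"dx": -0.095,"dy": -0.025,"dz": 0.04,"ax": 0,"ay": 0,"az": 0,"gripper": -1},
  {"dx": -0.19,"dy": -0.055,"dz": 0.07,"ax": 0,"ay": 0,"az": 0,"gripper": -1},
  {"dx": -0.29,"dy": -0.08,"dz": 0.085,"ax": 0,"ay": 0,"az": 0,"gripper": -1},
  {"dx": -0.395,"dy": -0.11,"dz": 0.085,"ax": 0,"ay": 0,"az": 0,"gripper": -1},
  {"dx": -0.495,"dy": -0.135,"dz": 0.07,"ax": 0,"ay": 0,"az": 0,"gripper": -1},
  {"dx": -0.59,"dy": -0.165,"dz": 0.04,"ax": 0,"ay": 0,"az": 0,"gripper": -1},
  {"dx": -0.59,"dy": -0.165,"dz": 0.04,"ax": 0,"ay": 0,"az": 0,"gripper": -1},
])

```text
time: 11.8
eef_pos: [0.5467, 0.1956, 0.1723]
tcp_rot: [-0.135, 0.991, 0.001, 0.001]
contact_force: [-2.6, 4.0, 6.2]
opening: 0.415
finger_force: 28.1
```

>>> jog_arm([
  {"dx": -0.09,"dy": -0.025,"dz": -0.045,"ax": 0,"ay": 0,"az": 0,"gripper": -1},
  {"dx": -0.18,"dy": -0.05,"dz": -0.1,"ax": 0,"ay": 0,"az": 0,"gripper": -1},
  {"dx": -0.255,"dy": -0.07,"dz": -0.17,"ax": 0,"ay": 0,"az": 0,"gripper": -1},
  {"dx": -0.32,"dy": -0.09,"dz": -0.25,"ax": 0,"ay": 0,"az": 0,"gripper": -1},
  {"dx": -0.38,"dy": -0.105,"dz": -0.335,"ax": 0,"ay": 0,"az": 0,"gripper": -1},
  {"dx": -0.4,"dy": -0.11,"dz": -0.38,"ax": 0,"ay": 0,"az": 0,"gripper": -1},
  {"dx": -0.4,"dy": -0.11,"dz": -0.38,"ax": 0,"ay": 0,"az": 0,"gripper": -1},
])

```text
time: 12.5
eef_pos: [0.4974, 0.1815, 0.1237]
tcp_rot: [-0.135, 0.991, -0.0, -0.002]
contact_force: [-6.2, 0.5, 3.5]
opening: 0.411
finger_force: 30.1
```

>>> jog_arm([
  {"dx": -0.01,"dy": 0,"dz": -0.04,"ax": 0,"ay": 0,"az": 0,"gripper": -1},
  {"dx": -0.02,"dy": -0.005,"dz": -0.07,"ax": 0,"ay": 0,"az": 0,"gripper": -1},
  {"dx": -0.02,"dy": -0.005,"dz": -0.07,"ax": 0,"ay": 0,"az": 0,"gripper": -1},
])

```text
time: 12.8
eef_pos: [0.4947, 0.1807, 0.1152]
tcp_rot: [-0.135, 0.991, -0.0, -0.003]
contact_force: [-6.5, 0.0, 3.4]
opening: 0.416
finger_force: 30.4
```

>>> jog_arm([
  {"dx": 0,"dy": 0,"dz": -0.025,"ax": 0,"ay": 0,"az": 0,"gripper": -1},
  {"dx": 0,"dy": 0,"dz": -0.025,"ax": 0,"ay": 0,"az": 0,"gripper": -1},
])

```text
time: 13.0
eef_pos: [0.4946, 0.1807, 0.1137]
tcp_rot: [-0.135, 0.991, -0.001, -0.004]
contact_force: [-11.3, -1.1, 11.9]
opening: 0.408
finger_force: 31.3
```

>>> jog_arm([
  {"dx": 0,"dy": 0,"dz": -0.025,"ax": 0,"ay": 0,"az": 0,"gripper": -1},
  {"dx": 0,"dy": 0,"dz": -0.025,"ax": 0,"ay": 0,"az": 0,"gripper": -1},
])

```text
time: 13.2
eef_pos: [0.4949, 0.1808, 0.1131]
tcp_rot: [-0.135, 0.991, -0.001, -0.004]
contact_force: [-15.9, -3.0, 23.7]
opening: 0.41
finger_force: 32.6
```

Firmly shut. Release and retreat upwards.

>>> jog_arm([
  {"dx": 0,"dy": 0,"dz": 0.02,"ax": 0,"ay": 0,"az": 0,"gripper": 0.5},
  {"dx": 0,"dy": 0,"dz": 0.02,"ax": 0,"ay": 0,"az": 0,"gripper": 0.5},
  {"dx": 0,"dy": 0,"dz": 0.02,"ax": 0,"ay": 0,"az": 0,"gripper": 0.5},
  {"dx": 0,"dy": 0,"dz": 0.02,"ax": 0,"ay": 0,"az": 0,"gripper": 0.5},
  {"dx": 0,"dy": 0,"dz": 0.3,"ax": 0,"ay": 0,"az": 0,"gripper": 0.5},
  {"dx": 0,"dy": 0,"dz": 0.7,"ax": 0,"ay": 0,"az": 0,"gripper": 0.5},
  {"dx": 0,"dy": 0,"dz": 1,"ax": 0,"ay": 0,"az": 0,"gripper": 0.5},
  {"dx": 0,"dy": 0,"dz": 1,"ax": 0,"ay": 0,"az": 0,"gripper": 0.5},
  {"dx": 0,"dy": 0,"dz": 1,"ax": 0,"ay": 0,"az": 0,"gripper": 0.5},
])

```text
time: 14.1
eef_pos: [0.4968, 0.1812, 0.2306]
tcp_rot: [-0.135, 0.991, -0.0, 0.001]
contact_force: [-0.9, 0.3, -0.3]
opening: 0.75
finger_force: 0.0
```

Run:
```python
from h import *
o=np.array([.5285,.1905]); y=np.radians(15.5); ex=np.array([np.cos(y),np.sin(y)]); ey=np.array([-ex[1],ex[0]])
f,W,c,T=cloud("wrist"); print(get_state()["eef_pos"]); r=W.reshape(-1,3)
q=np.c_[(r[:,:2]-o)@ex,(r[:,:2]-o)@ey,r[:,2]]*1000
g=q[(abs(q[:,1])<45)&(abs(q[:,0])<48)&(q[:,2]>60)&(q[:,2]<95)]
print(len(g),np.polyfit(g[:,0],g[:,2],1),np.median(g[:,2])); b=q[(abs(q[:,1])<18)&(abs(q[:,0]+35)<10)&(q[:,2]>100)&(q[:,2]<130)]; print(len(b),b[:,2].max())
cv2.imwrite("pics/w5.png",f)
```

```text
[0.49593472 0.18107559 0.22889884]
10312 [-6.72268911e-04  7.65446754e+01] 76.52670446234139
939 113.0000154530797
```

View pics/w5.png

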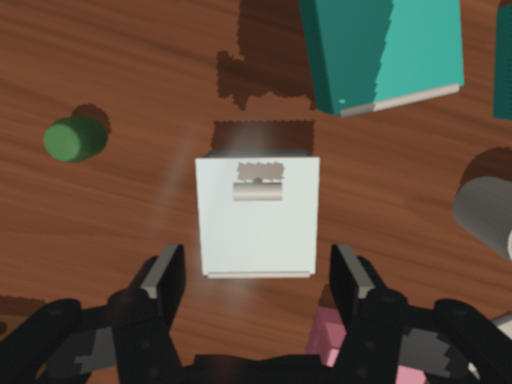

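The plate is flat (slope about 0, z = 76.5 mm) with its bar at (258,190), so the guard is shut. The gripper is clear of everything.

```bash
python3 -c "
from plant import job
print(job.sign_off())"
```

```text
the job is handed in; nothing more can be done
None
```

The narrow box's toggle is flipped on and its guard is fully shut again. The double box was left alone, the arm is clear, and the job was handed in at about 14 s; sign-off returned no verdict.

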